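Vent the injector tester, draw the injector and lay it in its rest

ROBOT

A 6-joint arm with a two-finger parallel gripper is mounted at the origin on the work surface. World frame = base frame: x ahead of the robot, y to its left, z up, the work surface at z = 0. Lengths are in m, angles in rad, forces in N, time in s.
With the tool pointing down it reaches from about 0.275 to 1 m from the base axis. Payload 8.4 kg.
Tool frame: the origin (TCP) lies on the centre line of the jaws, within the pads' length; the fingertips stand 14 mm ahead of it and the grasp point (between the pads) lies 5 mm behind it; z points along the fingers, y is the line along which they close (so a half turn about z gives the same grasp; the last joint's range is limited). The gripper opens to 85 mm and grips with 20 to 120 N. Pads are 22 mm wide; open, the fingers measure 114 mm over their backs; the gripper's body (76 mm by 85 mm) begins 54 mm behind the grasp point. The pads swing forward as they close: fully open they stand 13 mm farther back than shut.
Start: joints at [1.172, 0.353, 1.633, -0, 1.155, -0.002], TCP at [0.242, 0.576, 0.245] pointing down, gripper open.
Joint ranges: [-2.63, 2.63], [-0.92, 2.1], [0.06, 2.66], [-1.3, 4.44], [0, 2.69], [-3.02, 3.02]. Speed limits (rad/s): [2.22, 2.22, 2.79, 3.14, 3.14, 3.14].

INTERFACE

Orientations are given as a rotation vector (axis times angle).
In Python, from rig import readout, optics, ctrl, spotter gives the robot as it stands.
- The arm moves only by the tool apply_moves, never from a script. Its argument "series" is a list of rows, each a list of 6 numbers: the shift along the tool's x, y, z in mm, then the turn, a rotation vector about the tool's x, y, z in rad. In form: [[dx, dy, dz, ax, ay, az], ...]. A call has 1 to 8 rows; each row is the pose to reach, as a shift and turn from the pose commanded when the call began, along the tool's axes at that moment; what a row does not reach only later rows make up. A row lasts 1/12 s, in which the tool goes at most 41.7 mm and 7.16 degrees, less where a joint would pass 70% of its speed; a pose out of reach is approached as far as the arm can. A call with a gripper value outside its range is refused whole. "grip" is the closure in counts, from 0 (fully open) to 255 (shut), set as the call begins (left out, the last holds). The fingers move at their own pace and stop on an object; the grip force is fixed at half the most. Time passes only in rows, so rows that repeat a pose let the fingers close. It gives the time, the measured TCP pose, the force, the opening and the grip force at its end, in the units of the state.
- readout.state(): the state, without advancing time (a new reading comes with each control period).
- optics.camera(name): name is "side" or "top"; returns (picture, depth): 384x512x3 uint8, red, green, blue; 384x512 float32, m along the optical axis (not along the pixel's ray), 0 where there is no reading.
- optics.camera_params(name): a dict with "fov_y" (degrees; the focal length in pixels is half the picture's height over the tangent of half this angle, whatever the lens; pixels are square), "cx", "cy" (the principal point, pixels), "k1" (the pictures are not rectified: a ray, as slopes to the right and down, at radius r is drawn at 1 + k1 r^2 times it, then the intrinsics apply), "xyz" and "attitude" of the camera in the world. Camera axes: x right, y up, looking along -z (the intrinsics and any distortion apply to the point x, -y, -z); pixel columns grow to the right and rows downward; lengths in m; the calibration is good to about 2 mm. A picture is of the moment at which its call begins. camera_params takes no time and is no camera call.
- ctrl.finish_job(): hands the job in; it is judged then, once.
Trained networks look in the newest picture that a camera, given by its name, has taken for a name from the list of things; names that differ only in an ending like _2 or _b are one class to them, and where a whole thing is asked for, a point or a joint stands for the part that bears it (a point fixed in the world has none). Each returns a list of dicts, best first, with "p" (0 to 1); they miss things now and then, are a little off and sometimes report something else, mostly with a low value. They report only what shows in the picture. A call takes as long as a camera call. They do not tell look-alikes from the thing itself.
- spotter.look_for(camera, label): "extent" ([left, top, width, height] as shares, 0 to 1, of the picture: columns of its width, rows of its height, round what is visible of it).
- spotter.pinpoint(camera, label): "point" ([column, row] as shares, 0 to 1, of the picture: columns of its width, rows of its height: a listed point, or the origin of a listed thing).
The state is a dict: "time_s": time; "joint_positions": joint angles; "joint_vel": joint speeds; "effort": joint torques, N m; "tcp_pos": TCP position; "tool_rot": TCP orientation; "contact_force": force on the tool from outside, world axes, zero at the start; "ft_torque": the same for the moment, N m; "gripper_width": finger opening in m; "grip_force": force on a finger pad.
Only numpy, scipy, OpenCV 4.12 (cv2) and the standard library are available. Lean on these libraries where they do the work, as an engineer would, in place of code of your own. Each camera call takes 0.05 s, during which the arm holds its last target. There are 200 camera calls.

TASK

The injector in the clear spray cup has been tested. First swing the tester's red-handled vent lever round to the green marks, then draw the blue injector straight up out of its cup without dragging or tipping the cup, and lay it gently, nozzle down, in the sloping V rest with its nozzle end against the green foot plate. Leave the lever on the green marks, and everything else where it stands.

Things in the scene. Friction and masses are not known exactly. Their poses are not given: they have to be found in the camera images.
- injector_mid (a point): middle of the blue injector, a round rod 180 mm long, 24 mm thick, 0.35 kg, standing nozzle down in the clear cup, leaning 2 degrees at most. On its axis, 90 mm from either end; z from nozzle to head. Plain 24 mm cylinder from 28 to 156 mm above the nozzle end, head above it 20 mm thick. Grip its blue barrel, 110 to 156 mm from the nozzle end, clear of cup and rest
- injector_nozzle (a point): centre of the blue injector's flat nozzle end (its lower end, 16 mm in diameter), 90 mm from injector_mid; z axis from nozzle to head
- injector: the blue injector itself, same origin and axes as injector_nozzle
- spray_cup: clear cup, 68 mm in diameter, 85 mm tall, on a dark foot 84 mm across, loose on the bench, 0.8 kg; origin at the centre of its underside. A black collar at its top guides the injector through a 29 mm hole; the injector stands on the inner floor, 8 mm above the bench, so 77 mm of it is inside and it must rise at least that much to come free
- rest: fixed rest: a blue base 150 x 110 x 12 mm carrying the sloping V trough. At its yaw 0 the trough's upper end leans towards -x by 30 degrees from upright. Origin on the bench, straight below the origin of rest_trough
- rest_trough: V trough: two aluminium plates 90 mm long at a right angle, mouth 57 mm wide, green foot plate at the lower end. Origin 55 mm above the bench on the foot plate, where the nozzle end's centre lies when the injector is home. z runs up the trough, 30 degrees from vertical: the injector's axis lies along it when home, the upper 90 mm sticking out. x points out of the open side, y level across
- tester: fixed grey and black injector tester, base 200 x 240 x 20 mm (from -70 to +170 mm along its y); origin on the bench straight below the lever's hinge. At its own y = +125 mm a column with dial gauge and clear reservoir rises to 290 mm; it begins 80 mm from the lever's plane
- lever_hinge (a point): centre of the vent lever's hinge, 100 mm above the bench; the hinge axis is the tester's y axis, so the lever swings in the tester's x-z plane
- lever_knob (a point): centre of the lever's red handle: a round crossbar 26 mm in diameter and 32 mm long, along the hinge axis, flat at both ends (pinch it by the ends, or push it), 100 mm from the hinge; the 11 mm rod runs between two white discs of 45 mm radius with coloured marks reaching 54 mm from the hinge
- vent_lever (a joint): vent lever angle in rad, 0 to 1.6. At 0 it leans 0.8 rad from upright towards the tester's -x (red marks), at 0.8 it stands upright, at 1.6 it leans 0.8 rad towards +x. The green marks are at 1.1 (0.3 rad past upright towards +x). It needs about 1.5 to 2 N at the handle and stays where it is left
- tool_can: bystander: yellow can 72 mm in diameter, 100 mm tall, with tools in it up to 150 mm high; origin at the centre of its underside. May stand at any of the three places where the cup and jar stand
- jar: bystander: amber jar with a metal cap, 68 mm in diameter, 110 mm tall; origin at the centre of its underside
- spare_injector: bystander: red-barrelled injector lying on the black mat, 180 mm long, 26 mm high; origin under its middle
- wrench: bystander: steel wrench, 180 mm, lying on the black mat
- spray_can: bystander: blue spray can, 60 mm in diameter, 190 mm tall; origin at the centre of its underside
- carton: bystander: cardboard carton 90 x 130 x 70 mm; origin at the centre of its underside
Mind the look-alikes: they are no part of the job. Leave any turquoise look-alike of the rest alone.

How it is judged:
By the outcome, as a careful person would: the job done as asked, in the order asked, and still so for the second after the job is handed in, with the robot touching nothing.
It also fails if it takes over 59 s, if anything falls off the work surface, if the arm or the gripper's body presses on something with over 40 N, if the wrist force passes 120 N, or if a joint passes its speed limit or range.

## Working session

There is one attempt and no reset: what is moved stays moved. The work goes in short steps, Python scripts to look and compute and a tool call to move; the robot and the scene stay as the last step left them, time stands still between calls to the robot, and variables do not carry over. Pictures are saved under pics/ and viewed, at most 10 in all, crops included, and the job is handed in when it is done.

Besides the shell and the picture viewer there is one more tool, called after "Emit:" by a JSON object that holds its "name" and its "arguments". apply_moves: Moves the arm, as the interface text tells. Its arguments: {"type":"object","properties":{"series":{"type":"array","items":{"type":"array","items":{"type":"number"}}},"grip":{"type":"number"}},"required":["series"]}

```bash
mkdir -p pics; cat > h.py <<'E'
import numpy as np, cv2
from scipy.spatial.transform import Rotation as R
from rig import readout, optics, ctrl, spotter
def cam(n):
    p=optics.camera_params(n); return p
def ray(n,u,v):
    p=cam(n); f=192/np.tan(np.radians(p["fov_y"])/2)
    x,y=(u-p["cx"])/f,(v-p["cy"])/f
    a,b=x,y
    for _ in range(30):
        s=1+p["k1"]*(a*a+b*b); a,b=x/s,y/s
    A=np.array(p["attitude"]); M=R.from_rotvec(A).as_matrix() if A.shape==(3,) else (A if A.shape==(3,3) else None)
    return np.array(p["xyz"]),M@np.array([a,-b,-1.])
def at_z(n,u,v,z):
    o,d=ray(n,u,v); return o+d*(z-o[2])/d[2]
def at_d(n,u,v,dep):
    o,d=ray(n,u,v); return o+d*dep
def proj(n,P):
    p=cam(n); f=192/np.tan(np.radians(p["fov_y"])/2)
    M=R.from_rotvec(p["attitude"]).as_matrix(); q=M.T@(np.array(P)-p["xyz"]); a,b=q[0]/-q[2],-q[1]/-q[2]
    s=1+p["k1"]*(a*a+b*b); return p["cx"]+f*a*s,p["cy"]+f*b*s
def tri(a,b):
    (o1,d1),(o2,d2)=ray(*a),ray(*b)
    t=np.linalg.lstsq(np.c_[d1,-d2],o2-o1,rcond=None)[0]
    p,q=o1+d1*t[0],o2+d2*t[1]; return (p+q)/2,np.linalg.norm(p-q)
E
python3 - <<'E'
from h import *
for n in("side","top"):
    im,d=optics.camera(n); cv2.imwrite(f"pics/{n}0.png",im[:,:,::-1]); np.save(f"pics/{n}0.npy",d); print(n,cam(n))
    for l in("injector_mid","injector_nozzle","spray_cup","rest","rest_trough","tester","lever_hinge","lever_knob","tool_can","jar","spray_can","carton"):
        r=spotter.pinpoint(n,l); print(l,[(round(x["p"],2),round(x["point"][0]*512),round(x["point"][1]*384)) for x in r[:3]])
print(readout.state())
E
```

```text
side {'fov_y': 56.385060990281566, 'cx': 254.7273718811816, 'cy': 188.50816288822858, 'k1': -0.014467136521934152, 'xyz': array([ 0.01546746, -0.62599887,  0.84898164]), 'attitude': array([ 0.79800611, -0.30016352, -0.68278471])}
injector_mid [(0.73, 237, 201)]
injector_nozzle []
spray_cup [(0.93, 240, 223), (0.53, 289, 210)]
rest [(0.86, 326, 256), (0.57, 283, 171)]
rest_trough [(0.69, 329, 249), (0.6, 273, 297), (0.33, 292, 210)]
tester [(0.74, 202, 139), (0.66, 283, 173), (0.62, 224, 174)]
lever_hinge [(0.83, 222, 150)]
lever_knob [(0.49, 205, 140)]
tool_can [(0.57, 257, 192)]
jar [(0.59, 290, 213)]
spray_can [(0.93, 281, 171)]
carton [(0.78, 357, 235), (0.41, 292, 214), (0.22, 170, 211)]
top {'fov_y': 47.273159869171295, 'cx': 258.20225137125857, 'cy': 189.2130000646718, 'k1': 0.05414630133482661, 'xyz': array([ 0.44291378, -0.01206229,  1.46691615]), 'attitude': array([ 0.05949528, -0.07742738, -1.58720432])}
injector_mid [(0.38, 253, 212), (0.23, 222, 124)]
injector_nozzle [(0.55, 184, 174), (0.29, 256, 216)]
spray_cup []
rest [(0.93, 344, 248), (0.62, 335, 182), (0.54, 340, 18
[... 297 characters left out ...]
'joint_positions': array([ 1.17157674e+00,  3.53012932e-01,  1.63339836e+00, -2.15415517e-05,
        1.15517575e+00, -2.40642059e-03]), 'joint_vel': array([-2.55022379e-04, -7.57851171e-04,  8.60954074e-05,  6.55931735e-04,
        1.42769475e-04, -9.86317832e-05]), 'effort': array([ 5.52621877e-04, -6.05151486e+01, -3.42453110e+01,  2.42994156e-04,
        7.02339094e-04,  3.98556111e-06]), 'tcp_pos': array([0.24156452, 0.57644161, 0.24527359]), 'tool_rot': array([6.19213821e-01, 3.07994323e+00, 2.44992971e-06]), 'contact_force': array([ 0.86691777, -0.35873294, -0.01095792]), 'ft_torque': array([0.02983149, 0.0098489 , 0.02096377]), 'grip_force': 0.0, 'gripper_width': 0.08498856542577604}
```

```bash
python3 - <<'E'
import cv2
for n in("side","top"):
    im=cv2.imread(f"pics/{n}0.png"); c=im[90:310,130:400] 
    cv2.imwrite(f"pics/{n}0c.png",cv2.resize(c,None,fx=2.7,fy=2.7,interpolation=cv2.INTER_CUBIC))
E
```

```text
(no output)
```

View pics/side0c.png

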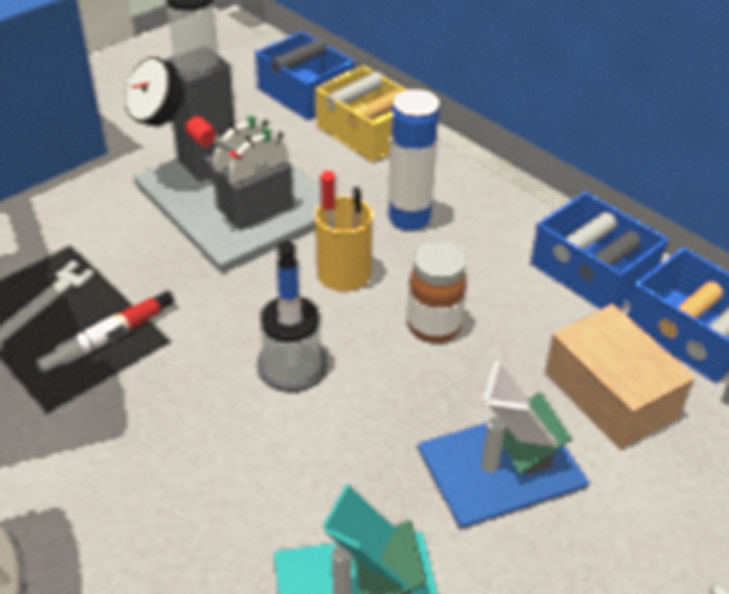

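View pics/top0c.png

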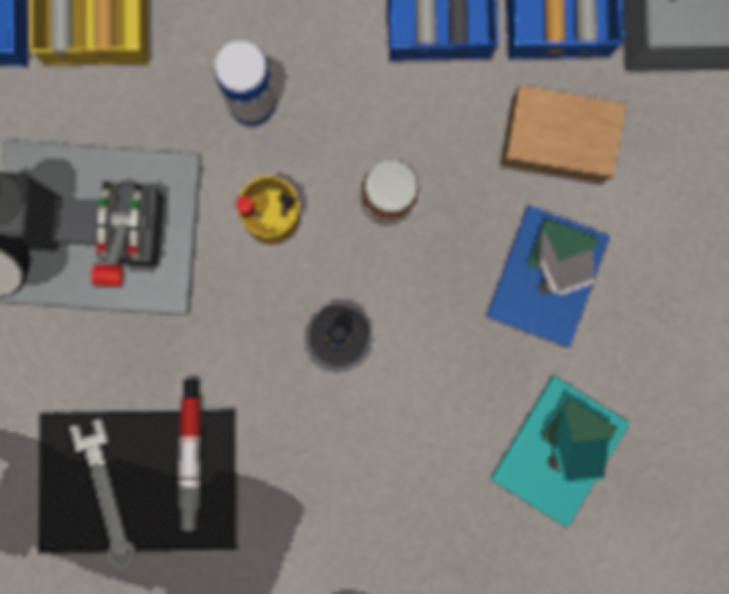

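The side view shows the blue injector in the clear cup, with its head at crop (287,250) and the collar at (290,320). The lever knob leans towards the robot at (200,130). The true blue rest is at (500,470) and its turquoise look-alike sits in front of it. The top view agrees: tester at left, cup at (338,335), rest at (550,275). Next I'll measure them.

```bash
python3 - <<'E'
from h import *
np.set_printoptions(precision=4,suppress=True)
S=cv2.imread("pics/side0.png")[:,:,::-1].astype(int);T=cv2.imread("pics/top0.png")[:,:,::-1].astype(int)
sd,td=np.load("pics/side0.npy"),np.load("pics/top0.npy")
f=lambda u,v:(u/2.7+130-.3,v/2.7+90-.3)
print("hinge",tri(("side",222,150),("top",177,169)),"knob",tri(("side",205,140),("top",166,193)))
print("mid net",tri(("side",237,201),("top",253,212)))
print("trough",tri(("side",329,249),("top",345,248)),"rest",at_z("side",326,256,0),at_z("top",344,248,0))
print("cup",at_z("side",240,223,0))
# red knob blob
for n,I,b in(("side",S,(190,220,125,155)),("top",T,(155,185,180,205))):
    m=np.zeros(I.shape[:2],np.uint8);u0,u1,v0,v1=b
    m[v0:v1,u0:u1]=((I[...,0]>130)&(I[...,1]<70)&(I[...,2]<70))[v0:v1,u0:u1]
    k,l,st,ce=cv2.connectedComponentsWithStats(m); i=1+np.argmax(st[1:,4]); print(n,"knob blob",st[i],ce[i]); 
    if n=="side": a=ce[i]
    else: c=ce[i]
print("knob tri",tri(("side",*a),("top",*c)))
print("tester corners",[at_z("top",*f(*p),.02)[:2] for p in((200,153),(187,313),(5,142))])
print("rest corners",[at_z("top",*f(*p),.012)[:2] for p in((530,207),(608,236),(570,346),(488,315))])
# cup collar circle in top by depth
ys,xs=np.mgrid[195:235,235:275]
P=np.array([at_d("top",u,v,td[v,u]) for u,v in zip(xs.ravel(),ys.ravel()) if td[v,u]>0])
for lo,hi in((.078,.095),(.12,.165),(.165,.2)):
    q=P[(P[:,2]>lo)&(P[:,2]<hi)]; print("top z",lo,hi,len(q),q.mean(0) if len(q) else 0,np.ptp(q,axis=0) if len(q) else 0)
ys,xs=np.mgrid[175:240,220:257]
Q=np.array([at_d("side",u,v,sd[v,u]) for u,v in zip(xs.ravel(),ys.ravel()) if sd[v,u]>0])
Q=Q[(abs(Q[:,0]-P[:,0].mean())<.06)&(abs(Q[:,1]-P[:,1].mean())<.06)]
for lo in np.arange(.08,.2,.01):
    q=Q[(Q[:,2]>lo)&(Q[:,2]<lo+.01)]; print("side",lo.round(3),len(q),q.mean(0) if len(q) else 0)
E
```

```text
hinge (array([0.6248, 0.2301, 0.0902]), np.float64(0.015095848776409265)) knob (array([0.5539, 0.2446, 0.1573]), np.float64(0.008583223015492228))
mid net (array([ 0.4897, -0.0102,  0.0963]), np.float64(0.00364319066123069))
trough (array([ 0.42  , -0.3184,  0.2207]), np.float64(0.12517319547592537)) rest [ 0.5962 -0.2816  0.    ] [ 0.3702 -0.3108  0.    ]
cup [ 0.4917 -0.0145  0.    ]
side knob blob [199 133  11  11  64] [203.8281 138.0781]
top knob blob [165 188  10   8  75] [169.36   191.6267]
knob tri (array([0.5516, 0.2354, 0.1711]), np.float64(0.0035646094112737393))
tester corners [array([0.7152, 0.149 ]), array([0.518 , 0.1663]), array([0.7322, 0.3873])]
rest corners [array([ 0.6424, -0.2579]), array([ 0.6046, -0.353 ]), array([ 0.4698, -0.3015]), array([ 0.5095, -0.2021])]
top z 0.078 0.095 293 [ 0.4838 -0.0175  0.0857] [0.0661 0.0633 0.0166]
top z 0.12 0.165 6 [ 0.4788 -0.018   0.1621] [0.0207 0.0209 0.0068]
top z 0.165 0.2 47 [ 0.4838 -0.018   0.1837] [0.0208 0.0208 0.0282]Traceback (most recent call last):
  File "<stdin>", line 26, in <module>
  File "h.py", line 17, in at_d
    o,d=ray(n,u,v); return o+d*dep
        ~~~^^^^^^^
  File "h.py", line 7, in ray
    p=cam(n); f=192/np.tan(np.radians(p["fov_y"])/2)
  File "h.py", line 5, in cam
    p=optics.camera_params(n); return p
ValueError: time passes only in moves, steps and waits
```

```bash
sed -i 's/^def cam(n):/C={}\ndef cam(n):\n    if n not in C: C[n]=optics.camera_params(n)\n    return C[n]/; /p=optics.camera_params(n); return p/d' h.py; cat > m.py <<'E'
from h import *
np.set_printoptions(precision=4,suppress=True)
def cloud(n,d,u0,u1,v0,v1):
    ys,xs=np.mgrid[v0:v1,u0:u1]
    return np.array([np.r_[at_d(n,u,v,d[v,u]),u,v] for u,v in zip(xs.ravel(),ys.ravel()) if d[v,u]>0])
E
python3 - <<'E'
from m import *
S=cv2.imread("pics/side0.png")[:,:,::-1].astype(int)
sd,td=np.load("pics/side0.npy"),np.load("pics/top0.npy")
P=cloud("top",td,235,275,195,235)
q=P[P[:,2]>.183]; print("head top",len(q),q.mean(0),np.ptp(q,axis=0))
q=P[(P[:,2]>.075)&(P[:,2]<.095)]; 
(c,r)=cv2.minEnclosingCircle(q[:,:2].astype(np.float32)); print("collar",c,r)
Q=cloud("side",sd,215,262,175,240); Q=Q[(abs(Q[:,0]-.485)<.05)&(abs(Q[:,1]+.016)<.05)]
for lo in np.arange(.08,.2,.01):
    q=Q[(Q[:,2]>lo)&(Q[:,2]<lo+.01)]; print("side",lo.round(3),len(q),q.mean(0)[:3] if len(q) else 0)
for z in(.085,.1,.12,.14,.16,.188): print(z,proj("side",[.484,-.018,z]))
for v in range(178,220,3): print(v,[tuple(S[v,u]) for u in range(230,246,1)] if v in(184,193,205) else "")
# rest: cloud
R1=cloud("side",sd,280,350,220,290)
R2=cloud("top",td,305,360,165,220)
yaw=-.37
for n,Rr in(("side",R1),("top",R2)):
    for lo in np.arange(.02,.16,.02):
        q=Rr[(Rr[:,2]>lo)&(Rr[:,2]<lo+.02)&(Rr[:,1]<-.2)&(Rr[:,1]>-.36)]
        if len(q): print(n,lo.round(2),len(q),q[:,:3].mean(0),q[:,:2].min(0),q[:,:2].max(0))
E
```

```text
head top 35 [  0.4836  -0.0177   0.189  255.2286 213.4286] [0.0148 0.0175 0.0096 6.     5.    ]
collar (0.48395538330078125, -0.017462395131587982) 0.033488739281892776
side 0.08 223 [ 0.4762 -0.0214  0.0838]
side 0.09 19 [ 0.4753 -0.023   0.0947]
side 0.1 22 [ 0.4752 -0.0231  0.1052]
side 0.11 15 [ 0.4763 -0.0237  0.115 ]
side 0.12 24 [ 0.4758 -0.0236  0.1249]
side 0.13 21 [ 0.4765 -0.0221  0.1355]
side 0.14 25 [ 0.4758 -0.0228  0.1456]
side 0.15 16 [ 0.4744 -0.0231  0.1559]
side 0.16 27 [ 0.4754 -0.0218  0.1651]
side 0.17 17 [ 0.4779 -0.0219  0.1744]
side 0.18 33 [ 0.4782 -0.0182  0.1856]
side 0.19 1 [ 0.4832 -0.0205  0.1901]
0.085 (np.float64(237.92756732493746), np.float64(205.84820960747302))
0.1 (np.float64(237.75697521069614), np.float64(202.29146937494662))
0.12 (np.float64(237.5245361658947), np.float64(197.44356552556837))
0.14 (np.float64(237.28620743938546), np.float64(192.47079252518543))
0.16 (np.float64(237.04176651346296), np.float64(187.36834970517987))
0.188 (np.float64(236.68883365981432), np.float64(179.9974293296753))
178 
181 
184 [(np.int64(210), np.int64(202),
[... 2497 characters left out ...]
5304 -0.3161] [ 0.591  -0.2574]
side 0.1 104 [ 0.5498 -0.2761  0.1101] [ 0.5268 -0.3115] [ 0.5802 -0.2509]
side 0.12 103 [ 0.5409 -0.2728  0.1279] [ 0.5239 -0.3076] [ 0.5668 -0.2457]
top 0.02 22 [ 0.5461 -0.2684  0.0264] [ 0.4859 -0.3368] [ 0.6257 -0.2263]
top 0.04 110 [ 0.5787 -0.2781  0.052 ] [ 0.5331 -0.3133] [ 0.6048 -0.2507]
top 0.06 185 [ 0.5903 -0.2929  0.0674] [ 0.5354 -0.3271] [ 0.6192 -0.2614]
top 0.08 60 [ 0.5613 -0.2847  0.0901] [ 0.5347 -0.3161] [ 0.592  -0.2595]
top 0.1 60 [ 0.5527 -0.2809  0.1102] [ 0.5353 -0.311 ] [ 0.5836 -0.251 ]
top 0.12 70 [ 0.5431 -0.2737  0.1292] [ 0.5255 -0.308 ] [ 0.5718 -0.2468]
top 0.14 3 [ 0.5401 -0.3018  0.1424] [ 0.5388 -0.3033] [ 0.5422 -0.3001]
```

```bash
python3 - <<'E'
from m import *
from scipy.optimize import least_squares
td=np.load("pics/top0.npy"); T=cv2.imread("pics/top0.png")
P=cloud("top",td,305,362,160,222); P=P[(P[:,2]>.02)&(P[:,2]<.16)&(P[:,1]<-.235)&(P[:,1]>-.335)&(P[:,0]>.51)&(P[:,0]<.64)][:,:3]
print(len(P))
def loc(p):
    z=R.from_euler("zy",[p[2],-np.pi/6]); return z.inv().apply(P-[p[0],p[1],.055+p[3]])
def clamp(a,lo,hi): return np.clip(a,lo,hi)
def res(p,full=False):
    L=loc(p); out=[]
    for s in(1,-1):
        # plate param: along t in 0..40.3mm from apex dir (1,s)/sqrt2
        d=np.array([1,s])/2**.5; a=L[:,:2]-[-.01697,0]; t=clamp(a@d,0,.0403); zz=clamp(L[:,2],0,.09)
        out.append(np.linalg.norm(np.c_[a-t[:,None]*d,L[:,2]-zz],axis=1))
    x=clamp(L[:,0],-.017,.012); y=clamp(L[:,1],-.028,.028)
    out.append(np.linalg.norm(np.c_[L[:,0]-x,L[:,1]-y,L[:,2]],axis=1))
    o=np.array(out); return o if full else o.min(0)
for g in([.6,-.29,-.37,0],[.59,-.3,-.3,0],[.58,-.28,-.45,0]):
    s=least_squares(res,g,loss="soft_l1",f_scale=.002); print(s.x,s.cost,np.median(res(s.x)))
o=res(s.x,True); k=o.argmin(0)
L=loc(s.x)
for i in range(3): print(i,(k==i).sum(),np.median(o[i][k==i]),L[k==i].min(0),L[k==i].max(0))
bad=o.min(0)>.004; print("bad",bad.sum(), L[bad][:12])
# base corners in rest frame
c=np.array([[.6424,-.2579],[.6046,-.353],[.4698,-.3015],[.5095,-.2021]])-s.x[:2]
y=s.x[2]; print(c@np.array([[np.cos(y),-np.sin(y)],[np.sin(y),np.cos(y)]]))
E
```

```text
505
[ 0.5871 -0.282  -0.2487  0.0005] 0.0054040039452160835 0.0043531735801473105
[ 0.5871 -0.282  -0.2487  0.0005] 0.005404003937032872 0.004354079417661726
[ 0.5871 -0.282  -0.2488  0.0005] 0.005404003950700275 0.004353391271527076
0 122 0.004839711486400585 [-0.0598 -0.0025  0.0035] [0.0148 0.0388 0.0945]
1 191 0.0029749572278039253 [-0.0178 -0.041   0.0019] [ 0.0273 -0.0001  0.102 ]
2 192 0.005750436615152727 [-0.0791 -0.0417 -0.0499] [0.0307 0.0263 0.0096]
bad 268 [[ 0.0105  0.0226 -0.0499]
 [ 0.0307  0.02   -0.0039]
 [ 0.0276  0.0228 -0.0015]
 [ 0.0297  0.0208  0.0024]
 [ 0.0274  0.0152 -0.0059]
 [ 0.0298  0.0134 -0.0015]
 [ 0.0296  0.0095 -0.0041]
 [ 0.0243  0.0218 -0.0013]
 [ 0.0235  0.0173 -0.0057]
 [ 0.0234  0.0135 -0.008 ]
 [ 0.0264  0.0123 -0.0016]
 [ 0.0275  0.0095 -0.0005]]
[[ 0.0476  0.037 ]
 [ 0.0344 -0.0645]
 [-0.1089 -0.0478]
 [-0.0949  0.0583]]
```

```bash
python3 - <<'E'
import cv2
im=cv2.imread("pics/top0.png")[160:225,305:362]; s=cv2.imread("pics/side0.png")[215:290,280:350]
a=cv2.resize(im,None,fx=7,fy=7,interpolation=cv2.INTER_CUBIC); b=cv2.resize(s,(399*70//75,455*70//70),interpolation=cv2.INTER_CUBIC)
cv2.imwrite("pics/rest.png",cv2.hconcat([a,cv2.resize(b,(380,a.shape[0]))]))
E
```

```text
(no output)
```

View pics/rest.png

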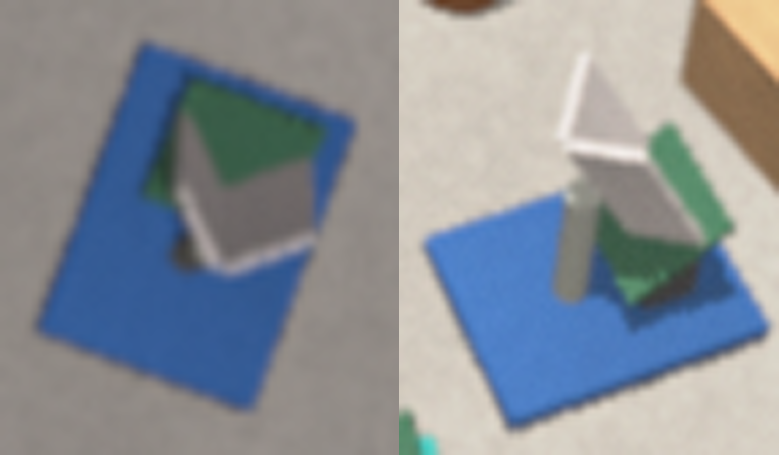

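The top crop on the left shows the inner V apex at the foot at (225,185). At the upper end the inner apex is about (233,258), with mouth tips at (180,187) and (316,232), so the trough opens towards +x.

```bash
python3 - <<'E'
from m import *
from scipy.optimize import least_squares
g=lambda u,v:(u/7+305-.43,v/7+160-.43)
for nm,p,z in(("footapex",(225,185),.0465),("topapex",(232,262),.1244),("tipL",(179,187),.1387),("tipR",(317,233),.1387)): print(nm,at_z("top",*g(*p),z))
td=np.load("pics/top0.npy"); T=cv2.imread("pics/top0.png")[:,:,::-1].astype(int)
P=cloud("top",td,325,352,175,200); C=T[P[:,4].astype(int),P[:,3].astype(int)]
m=(abs(C[:,1]-C[:,0])<14)&(abs(C[:,2]-C[:,0])<22)&(C.max(1)<135)&(P[:,2]>.04); G=P[m][:,:3]; gr=P[(C[:,1]>C[:,0]+25)&(C[:,1]>C[:,2])&(P[:,2]>.03)][:,:3]; print(len(G),len(gr))
def L(p,Q): return R.from_euler("zy",[p[2],-np.pi/6]).inv().apply(Q-[p[0],p[1],.055])
def res(p):
    a=L(p,G);b=L(p,gr); return np.r_[(a[:,0]+.01697-abs(a[:,1]))/2**.5, b[:,2]]
s=least_squares(res,[.595,-.295,-.38],loss="soft_l1",f_scale=.0015); print(s.x,np.median(abs(res(s.x)[:len(G)])),np.median(abs(res(s.x)[len(G):])))
print(L(s.x,G).min(0),L(s.x,G).max(0),L(s.x,gr).min(0),L(s.x,gr).max(0))
for q in((.595,-.295,-.38),s.x):
  f=lambda v:np.array(q[:2]+(.055,)) if 0 else np.r_[q[:2],.055]+R.from_euler("zy",[q[2],-np.pi/6]).apply(v)
  for n in("side","top"):
    for v in((-.017,0,.09),(.0115,.0285,.09),(.0115,-.0285,.09)): u=proj(n,f(v)); print(n,v,((u[0]-305+.43)*7,(u[1]-160+.43)*7) if n=="top" else ((u[0]-280+.43)*380/70,(u[1]-215+.43)*455/75))
E
```

```text
footapex [ 0.5727 -0.2849  0.0465]
topapex [ 0.5317 -0.2719  0.1244]
tipL [ 0.5638 -0.2472  0.1387]
tipR [ 0.5427 -0.3063  0.1387]
237 139
[ 0.5844 -0.2792 -0.3487] 0.00261253224729315 0.00338506505054915
[-0.0479 -0.0354 -0.0094] [0.0162 0.0379 0.0905] [-0.0274 -0.0378 -0.0101] [0.0335 0.0218 0.0124]
side (-0.017, 0, 0.09) (np.float64(216.3722048400695), np.float64(157.3154201098738))
side (0.0115, 0.0285, 0.09) (np.float64(239.58175594629918), np.float64(70.15603066595789))
side (0.0115, -0.0285, 0.09) (np.float64(298.07896506578027), np.float64(179.43981854369414))
top (-0.017, 0, 0.09) (np.float64(270.3601538480061), np.float64(250.6991533858591))
top (0.0115, 0.0285, 0.09) (np.float64(239.7412528941166), np.float64(174.33137799863505))
top (0.0115, -0.0285, 0.09) (np.float64(358.1110067710622), np.float64(216.4350487960734))
side (-0.017, 0, 0.09) (np.float64(177.11191238566815), np.float64(149.70828878068713))
side (0.0115, 0.0285, 0.09) (np.float64(198.2807834417717), np.float64(62.375545910682895))
side (0.0115, -0.0285, 0.09) (np.float64(258.42108111645734), np.float64(168.7810359026762))
top (-0.017, 0, 0.09) (np.float64(236.09080227021246), np.float64(275.89021752001054))
top (0.0115, 0.0285, 0.09) (np.float64(202.31227871044058), np.float64(200.89991631228045))
top (0.0115, -0.0285, 0.09) (np.float64(322.7028022239744), np.float64(239.3764135978841))
```

```bash
python3 - <<'E'
from m import *
for q in((.587,-.2903,-.36),):
  f=lambda v:np.r_[q[:2],.055]+R.from_euler("zy",[q[2],-np.pi/6]).apply(v)
  for n in("side","top"):
    for v in((-.017,0,.09),(.0095,.031,.09),(.0095,-.031,.09),(-.017,0,0)): u=proj(n,f(v)); print(n,v,np.round(((u[0]-305+.43)*7,(u[1]-160+.43)*7) if n=="top" else ((u[0]-280+.43)*380/70+399,(u[1]-215+.43)*455/75)))
# tool orientations
s=readout.state(); M=R.from_rotvec(s["tool_rot"]).as_matrix(); print(M, s["time_s"])
E
```

```text
side (-0.017, 0, 0.09) [597. 161.]
side (0.0095, 0.031, 0.09) [613.  71.]
side (0.0095, -0.031, 0.09) [678. 189.]
side (-0.017, 0, 0) [638. 219.]
top (-0.017, 0, 0.09) [261. 269.]
top (0.0095, 0.031, 0.09) [221. 196.]
top (0.0095, -0.031, 0.09) [351. 239.]
top (-0.017, 0, 0) [224. 184.]
[[-0.9223  0.3865  0.    ]
 [ 0.3865  0.9223 -0.    ]
 [-0.      0.     -1.    ]] 1.3
```

```bash
python3 - <<'E'
from m import *
from scipy.optimize import least_squares
td=np.load("pics/top0.npy"); T=cv2.imread("pics/top0.png")[:,:,::-1].astype(int)
P=cloud("top",td,325,352,175,200); C=T[P[:,4].astype(int),P[:,3].astype(int)]
m=(abs(C[:,1]-C[:,0])<14)&(abs(C[:,2]-C[:,0])<22)&(C.max(1)<135)&(P[:,2]>.05); G=P[m][:,:3]; gr=P[(C[:,1]>C[:,0]+25)&(C[:,1]>C[:,2])&(P[:,2]>.045)][:,:3]
E=lambda p:R.from_euler("ZY",[p[2],-np.pi/6])
L=lambda p,Q:E(p).inv().apply(Q-[p[0],p[1],.055])
def res(p):
    a=L(p,G);b=L(p,gr); return np.r_[(a[:,0]+.01697-abs(a[:,1]))/2**.5, b[:,2]]
s=least_squares(res,[.59,-.29,-.36],loss="soft_l1",f_scale=.0015); print(len(G),len(gr),s.x,np.median(abs(res(s.x)[:len(G)])),np.median(abs(res(s.x)[len(G):])))
for q in((.587,-.2903,-.36),s.x):
  f=lambda v:np.r_[q[:2],.055]+E(q).apply(v)
  for n in("side","top"):
    print(n,[np.round(((u[0]-305+.43)*7,(u[1]-160+.43)*7) if n=="top" else ((u[0]-280+.43)*380/70+399,(u[1]-215+.43)*455/75)) for u in [proj(n,f(v)) for v in((-.017,0,.09),(.0095,.031,.09),(.0095,-.031,.09),(-.017,0,0))]])
E
```

```text
223 131 [ 0.584  -0.2887 -0.3744] 0.0009514530685545582 0.001995919124340338
side [array([577., 138.]), array([592.,  54.]), array([655., 156.]), array([639., 221.])]
top [array([226., 263.]), array([181., 188.]), array([317., 236.]), array([225., 184.])]
side [array([570., 138.]), array([586.,  54.]), array([647., 157.]), array([633., 222.])]
top [array([221., 270.]), array([177., 193.]), array([312., 243.]), array([222., 190.])]
```

```bash
cat > g.py <<'E'
from m import *
# usage: rows(pos, toolz, tooly) from current measured pose; pos is of TCP
def rot(tz,ty):
    tz=np.array(tz,float)/np.linalg.norm(tz); ty=np.array(ty,float); ty-=tz*(ty@tz); ty/=np.linalg.norm(ty)
    return R.from_matrix(np.c_[np.cross(ty,tz),ty,tz])
def row(pos,Rg,start=None):
    if start is None: s=readout.state(); start=(s["tcp_pos"],R.from_rotvec(s["tool_rot"]))
    p,R0=start
    return np.r_[R0.inv().apply(np.array(pos)-p)*1000,(R0.inv()*Rg).as_rotvec()].round([1,1,1,4,4,4])
E
python3 - <<'E'
from g import *
Rl=rot([0,0,-1],[.078,.997,0]); print(readout.state()["time_s"])
print(row([.40,.2345,.28],Rl)); a=([.40,.2345,.28],Rl); print(row([.551,.2345,.25],Rl,a))
E
```

```text
1.3Traceback (most recent call last):
  File "<stdin>", line 3, in <module>
  File "g.py", line 9, in row
    return np.r_[R0.inv().apply(np.array(pos)-p)*1000,(R0.inv()*Rg).as_rotvec()].round([1,1,1,4,4,4])
           ~~~~~~~~~~~~~~~~~~~~~~~~~~~~~~~~~~~~~~~~~~~~~~~~~~~~~~~~~~~~~~~~~~~~~~~~~~~^^^^^^^^^^^^^^^
TypeError: 'list' object cannot be interpreted as an integer
```

```bash
sed -i 's/.round(\[.*$/.round(4)/' g.py
python3 - <<'E'
from g import *
Rl=rot([0,0,-1],[.078,.997,0])
print(row([.40,.2345,.28],Rl)); a=([.40,.2345,.28],Rl); print(row([.551,.2345,.25],Rl,a))
E
```

```text
[-278.2771 -254.1417  -34.7223    0.        0.       -0.3187]
[-150.54     11.7775   30.        0.        0.        0.    ]
```

Emit:
{"name": "apply_moves", "arguments": {"series": [[-278.3,-254.1,-34.7,0,0,-0.3187],[-278.3,-254.1,-34.7,0,0,-0.3187],[-278.3,-254.1,-34.7,0,0,-0.3187],[-278.3,-254.1,-34.7,0,0,-0.3187],[-278.3,-254.1,-34.7,0,0,-0.3187],[-278.3,-254.1,-34.7,0,0,-0.3187],[-278.3,-254.1,-34.7,0,0,-0.3187],[-278.3,-254.1,-34.7,0,0,-0.3187]], "grip": 0}}

```text
time_s: 1.97
tcp_pos: [0.3814, 0.2735, 0.2763]
tool_rot: [0.122, 3.139, 0.001]
contact_force: [1.1, -0.2, 0.1]
gripper_width: 0.0854
grip_force: 0.0
```

```bash
python3 - <<'E'
from g import *
Rl=rot([0,0,-1],[.078,.997,0])
print(row([.40,.2345,.28],Rl)); print(row([.551,.2345,.25],Rl)); print(readout.state()["tcp_pos"])
E
```

```text
[-21.5238 -37.4868  -3.7336   0.0004   0.0005   0.0006]
[-172.054   -25.8044   26.3525    0.0004    0.0005    0.0006]
[0.3814 0.2735 0.2763]
```

Emit:
{"name": "apply_moves", "arguments": {"series": [[-21.5,-37.5,-3.7,0,0,0],[-60,-34,5,0,0,0],[-100,-30,15,0,0,0],[-140,-28,20,0,0,0],[-172,-26,26,0,0,0],[-172,-26,26,0,0,0],[-172,-26,26,0,0,0]]}}

```text
time_s: 2.55
tcp_pos: [0.5516, 0.2355, 0.2488]
tool_rot: [-0.125, -3.138, 0.001]
contact_force: [-1.0, -0.5, 0.4]
gripper_width: 0.0856
grip_force: 0.0
```

```bash
python3 - <<'E'
from g import *
s=readout.state();print(s["tcp_pos"],R.from_rotvec(s["tool_rot"]).as_matrix()[:,1],s["contact_force"])
for n,(u0,u1,v0,v1) in(("side",(175,275,100,200)),("top",(120,220,130,230))):
    im,d=optics.camera(n); np.save(f"pics/{n}1.npy",d); cv2.imwrite(f"pics/{n}1.png",im[:,:,::-1])
    c=cv2.resize(im[v0:v1,u0:u1,::-1],None,fx=4,fy=4,interpolation=cv2.INTER_CUBIC)
    globals()[n]=c
cv2.imwrite("pics/lev1.png",cv2.hconcat([side,top]))
for z in(.25,.17): print("side/top of tcp axis",z,[((np.array(proj(n,np.r_[s["tcp_pos"][:2],z]))-o)*4).round() for n,o in(("side",(175,100)),("top",(120,130)))])
E
```

```text
[0.5516 0.2355 0.2488] [ 0.0795  0.9968 -0.0006] [-1.0195 -0.5218  0.386 ]
side/top of tcp axis 0.25 [array([108.,  70.]), array([174., 239.])]
side/top of tcp axis 0.17 [array([118., 153.]), array([196., 249.])]
```

View pics/lev1.png

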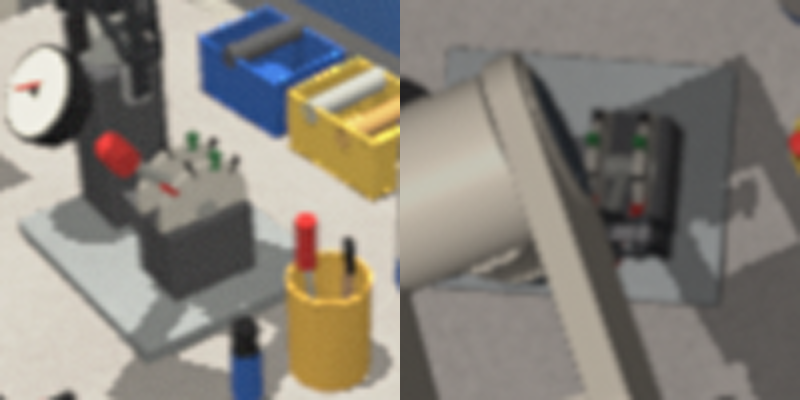

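The gripper sits over the knob, which is at (118,155) in the side crop; the projected tool axis at z 0.17 falls at (118,153). I'll descend and pinch.

Emit:
{"name": "apply_moves", "arguments": {"series": [[0,0,40,0,0,0],[0,0,80,0,0,0],[0,0,85,0,0,0],[0,0,85,0,0,0]]}}

```text
time_s: 2.98
tcp_pos: [0.5481, 0.2356, 0.1634]
tool_rot: [-0.121, -3.135, 0.003]
contact_force: [0.2, 0.3, 1.4]
gripper_width: 0.0855
grip_force: 0.0
```

Emit:
{"name": "apply_moves", "arguments": {"series": [[0,0,0,0,0,0],[0,0,0,0,0,0],[0,0,0,0,0,0]], "grip": 115}}

```text
time_s: 3.23
tcp_pos: [0.5517, 0.2366, 0.1673]
tool_rot: [0.122, 3.136, 0.002]
contact_force: [0.4, -0.1, 0.8]
gripper_width: 0.0517
grip_force: 0.0
```

Emit:
{"name": "apply_moves", "arguments": {"series": [[0,0,0,0,0,0],[0,0,0,0,0,0],[0,0,0,0,0,0]], "grip": 145}}

```text
time_s: 3.48
tcp_pos: [0.5509, 0.236, 0.1656]
tool_rot: [0.123, 3.138, 0.001]
contact_force: [0.3, -0.5, -0.5]
gripper_width: 0.0372
grip_force: 0.0
```

Emit:
{"name": "apply_moves", "arguments": {"series": [[0,0,0,0,0,0],[0,0,0,0,0,0],[0,0,0,0,0,0]], "grip": 160}}

```text
time_s: 3.73
tcp_pos: [0.5498, 0.2345, 0.1649]
tool_rot: [-0.122, -3.137, 0.004]
contact_force: [-3.6, -7.2, 4.9]
gripper_width: 0.0318
grip_force: 8.1
```

Emit:
{"name": "apply_moves", "arguments": {"series": [[-10.2,0,-9.1,0,0,0],[-21.6,0,-16.8,0,0,0],[-33.9,0,-22.9,0,0,0],[-47,0,-27.2,0,0,0],[-60.5,0,-29.7,0,0,0],[-74.2,0,-30.3,0,0,0],[-87.9,0,-29,0,0,0],[-101.3,0,-25.8,0,0,0]]}}

```text
time_s: 4.4
tcp_pos: [0.6513, 0.2256, 0.1904]
tool_rot: [-0.123, -3.137, 0.006]
contact_force: [-3.9, -8.7, 0.9]
gripper_width: 0.0322
grip_force: 7.3
```

Emit:
{"name": "apply_moves", "arguments": {"series": [[0,0,0,0,0,0],[0,0,0,0,0,0],[0,0,0,0,0,0]]}}

```text
time_s: 4.65
tcp_pos: [0.652, 0.2256, 0.1902]
tool_rot: [-0.123, -3.139, 0.006]
contact_force: [2.3, -9.1, -0.2]
gripper_width: 0.0323
grip_force: 7.2
```

```bash
python3 - <<'E'
from g import *
s=readout.state();print(s["tcp_pos"])
n="side";im,d=optics.camera(n); np.save("pics/side2.npy",d)
cv2.imwrite("pics/lev2.png",cv2.resize(im[110:190,175:275,::-1],None,fx=7,fy=7,interpolation=cv2.INTER_CUBIC))
h=np.array([.6225,.2285,.1]);x=np.array([.997,-.078,0])
for t in(.2,.3,.4): print(t,((np.array(proj(n,h+.1*(np.sin(t)*x+np.cos(t)*np.array([0,0,1]))))-(175,110))*7).round())
print(spotter.pinpoint(n,"lever_knob"))
E
```

```text
[0.652  0.2256 0.1902]
0.2 [363.  87.]
0.3 [380.  85.]
0.4 [396.  85.]
[{'point': [0.4416, 0.3227], 'p': 0.67}, {'point': [0.5678, 0.5469], 'p': 0.63}]
```

View pics/lev2.png

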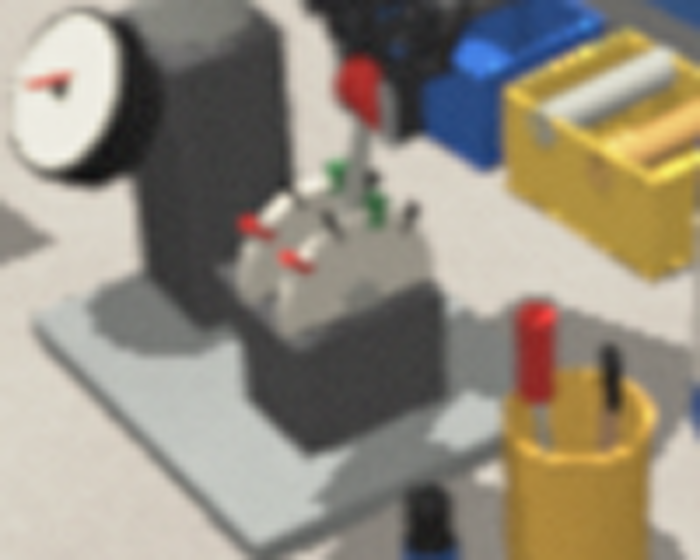

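The rod (358,190) lines up between the two green marks, (337,175) and (377,207). I'll release, rise and look again.

Emit:
{"name": "apply_moves", "arguments": {"series": [[0,0,0,0,0,0],[0,0,0,0,0,0],[0,0,0,0,0,0],[0,0,0,0,0,0],[0,0,-30,0,0,0],[0,0,-70,0,0,0],[0,0,-100,0,0,0],[0,0,-100,0,0,0]], "grip": 0}}

```text
time_s: 5.42
tcp_pos: [0.6544, 0.2294, 0.2984]
tool_rot: [0.122, 3.129, 0.006]
contact_force: [1.1, 0.5, 0.3]
gripper_width: 0.0855
grip_force: 0.0
```

```bash
python3 - <<'E'
from g import *
n="side";im,d=optics.camera(n); I=im.astype(int)
m=((I[...,0]>120)&(I[...,1]<70)&(I[...,2]<70)); g=(I[...,1]>I[...,0]+25)&(I[...,1]>I[...,2]+15)
def bl(mm,u0,u1,v0,v1):
    z=np.zeros(mm.shape,np.uint8);z[v0:v1,u0:u1]=mm[v0:v1,u0:u1];k,l,st,c=cv2.connectedComponentsWithStats(z);return [(c[i].round(1),st[i,4]) for i in range(1,k) if st[i,4]>3]
print("knob",bl(m,215,240,112,132),"green",bl(g,215,240,128,148))
h=np.array([.6225,.2285,.1]);x=np.array([.997,-.078,0])
for t in(-.8,.1,.2,.3,.4): print(t,np.array(proj(n,h+.1*(np.sin(t)*x+np.cos(t)*np.array([0,0,1])))).round(1),np.array(proj(n,h+.054*(np.sin(t)*x+np.cos(t)*np.array([0,0,1])))).round(1))
# next: above injector
s=readout.state(); print(s["tcp_pos"])
E
```

```text
knob [(array([227.9, 123. ]), np.int32(51))] green [(array([222.5, 134. ]), np.int32(6)), (array([228.4, 139.3]), np.int32(7))]
-0.8 [204.5 138.6] [213.6 143.1]
0.1 [224.4 123. ] [224.1 134.8]
0.2 [226.8 122.4] [225.4 134.5]
0.3 [229.2 122.1] [226.6 134.3]
0.4 [231.5 122.1] [227.9 134.3]
[0.6534 0.229  0.2952]
```

```bash
python3 - <<'E'
from g import *
Rg=rot([0,0,-1],[.359,.933,0])
print(row([.4827,-.0167,.25],Rg))
E
```

```text
[ 151.3556 -258.3462   43.3399    0.004     0.0062    0.2896]
```

Emit:
{"name": "apply_moves", "arguments": {"series": [[151.4,-258.3,43.3,0.004,0.006,0.2896],[151.4,-258.3,43.3,0.004,0.006,0.2896],[151.4,-258.3,43.3,0.004,0.006,0.2896],[151.4,-258.3,43.3,0.004,0.006,0.2896],[151.4,-258.3,43.3,0.004,0.006,0.2896],[151.4,-258.3,43.3,0.004,0.006,0.2896],[151.4,-258.3,43.3,0.004,0.006,0.2896],[151.4,-258.3,43.3,0.004,0.006,0.2896]]}}

```text
time_s: 6.13
tcp_pos: [0.4757, -0.0206, 0.2453]
tool_rot: [-0.574, -3.078, 0.009]
contact_force: [-1.2, 0.6, 0.0]
gripper_width: 0.0852
grip_force: 0.0
```

Emit:
{"name": "apply_moves", "arguments": {"series": [[0,0,0,0,0,0],[0,0,0,0,0,0]]}}

```text
time_s: 6.3
tcp_pos: [0.4804, -0.0177, 0.2471]
tool_rot: [-0.576, -3.082, 0.005]
contact_force: [0.8, 0.9, -0.4]
gripper_width: 0.0852
grip_force: 0.0
```

```bash
python3 - <<'E'
from g import *
Rg=rot([0,0,-1],[.359,.933,0]); P=[]
for i in range(3):
    s=readout.state(); P.append(np.r_[s["tcp_pos"],s["tool_rot"]]); optics.camera("side")
print(np.array(P)); print(readout.state()["joint_vel"])
print(row([.4827,-.0167,.14],Rg))
E
```

```text
[[ 0.4804 -0.0177  0.2471 -0.5755 -3.082   0.0052]
 [ 0.4811 -0.0172  0.2473 -0.5741 -3.0828  0.005 ]
 [ 0.4814 -0.0169  0.2474 -0.5728 -3.0832  0.0051]]
[ 0.0049  0.0004 -0.0005 -0.0021  0.0013 -0.0024]
[ -1.7302   0.9677 107.3503  -0.0044  -0.005    0.0006]
```

Emit:
{"name": "apply_moves", "arguments": {"series": [[-1.2,0.6,30,-0.004,-0.005,0],[-1.2,0.6,67,-0.004,-0.005,0],[-1.2,0.6,67,-0.004,-0.005,0],[-1.2,0.6,67,-0.004,-0.005,0],[-1.2,0.6,67,-0.004,-0.005,0]]}}

```text
time_s: 6.87
tcp_pos: [0.4823, -0.0172, 0.1814]
tool_rot: [0.573, 3.089, -0.001]
contact_force: [1.1, 0.5, 0.9]
gripper_width: 0.0854
grip_force: 0.0
```

```bash
python3 - <<'E'
from g import *
im,d=optics.camera("side"); s=readout.state(); print(s["tcp_pos"],s["contact_force"])
c=cv2.resize(im[150:235,185:285,::-1],None,fx=7,fy=7,interpolation=cv2.INTER_CUBIC)
cv2.imwrite("pics/inj1.png",c)
Rm=R.from_rotvec(s["tool_rot"])
for v in((0,-.0425,.0),(0,.0425,0),(0,0,0)): print(v,((np.array(proj("side",s["tcp_pos"]+Rm.apply(v)))-(185,150))*7).round())
print(Rm.as_matrix()[:,2], row([.4827,-.0167,.14],rot([0,0,-1],[.359,.933,0])))
E
```

```text
[ 0.4828 -0.0173  0.182 ] [ 0.6017 -0.838   0.7261]
(0, -0.0425, 0.0) [393. 288.]
(0, 0.0425, 0) [327. 159.]
(0, 0, 0) [359. 222.]
[ 0.0015 -0.0007 -1.    ] [ 0.339   0.5558 41.9836 -0.0001  0.0016  0.0003]
```

View pics/inj1.png

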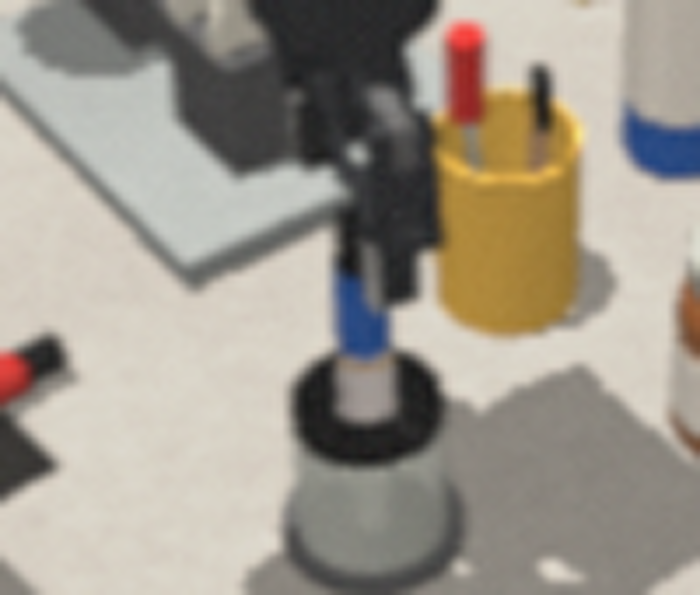

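The injector at (362,310) hangs between the fingers, with the near finger in front right at (395,250). I'll descend 42 mm and close in steps.

Emit:
{"name": "apply_moves", "arguments": {"series": [[0,0.5,25,0,0,0],[0,0.5,42,0,0,0],[0,0.5,42,0,0,0],[0,0.5,42,0,0,0],[0,0.5,42,0,0,0]], "grip": 120}}

```text
time_s: 7.33
tcp_pos: [0.4827, -0.0172, 0.14]
tool_rot: [0.574, 3.087, -0.001]
contact_force: [0.1, -0.7, -0.3]
gripper_width: 0.0452
grip_force: 0.0
```

Emit:
{"name": "apply_moves", "arguments": {"series": [[0,0,0,0,0,0],[0,0,0,0,0,0],[0,0,0,0,0,0]], "grip": 165}}

```text
time_s: 7.58
tcp_pos: [0.4821, -0.0173, 0.1392]
tool_rot: [0.574, 3.088, -0.001]
contact_force: [-0.2, -0.4, -0.7]
gripper_width: 0.0302
grip_force: 0.0
```

```bash
python3 - <<'E'
from g import *
im,d=optics.camera("side"); s=readout.state(); print(s["tcp_pos"],s["contact_force"],s["gripper_width"])
c=cv2.resize(im[160:230,195:275,::-1],None,fx=8,fy=8,interpolation=cv2.INTER_CUBIC)
cv2.imwrite("pics/inj2.png",c)
E
```

```text
[ 0.4819 -0.0173  0.139 ] [ 0.1736 -0.0087  0.0435] 0.030306789468830777
```

View pics/inj2.png

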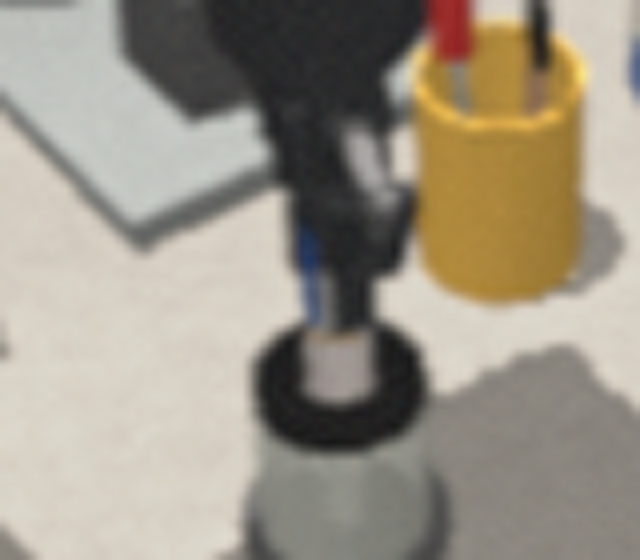

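The finger gap is 30 mm around the barrel and there is no contact force, so the jaws are centred. Closing now.

Emit:
{"name": "apply_moves", "arguments": {"series": [[0,0,0,0,0,0],[0,0,0,0,0,0],[0,0,0,0,0,0]], "grip": 178}}

```text
time_s: 7.88
tcp_pos: [0.4815, -0.0172, 0.1384]
tool_rot: [-0.574, -3.088, 0.001]
contact_force: [0.0, 1.1, 0.1]
gripper_width: 0.0257
grip_force: 0.4
```

Emit:
{"name": "apply_moves", "arguments": {"series": [[0,0,0,0,0,0],[0,0,0,0,0,0],[0,0,0,0,0,0]], "grip": 195}}

```text
time_s: 8.13
tcp_pos: [0.4818, -0.017, 0.1385]
tool_rot: [0.575, 3.089, -0.0]
contact_force: [-0.3, 2.4, 4.1]
gripper_width: 0.0225
grip_force: 58.9
```

Emit:
{"name": "apply_moves", "arguments": {"series": [[0,0,-3,0,0,0],[0,0,-8,0,0,0],[0,0,-14,0,0,0],[0,0,-20,0,0,0],[0,0,-26,0,0,0],[0,0,-32,0,0,0]]}}

```text
time_s: 8.63
tcp_pos: [0.4815, -0.0173, 0.1711]
tool_rot: [-0.574, -3.088, 0.001]
contact_force: [-0.1, 0.2, -5.7]
gripper_width: 0.0223
grip_force: 58.9
```

Emit:
{"name": "apply_moves", "arguments": {"series": [[0,0,-15,0,0,0],[0,0,-30,0,0,0],[0,0,-45,0,0,0],[0,0,-60,0,0,0],[0,0,-75,0,0,0],[0,0,-95,0,0,0],[0,0,-115,0,0,0],[0,0,-115,0,0,0]]}}

```text
time_s: 9.3
tcp_pos: [0.4835, -0.0173, 0.2894]
tool_rot: [0.573, 3.083, 0.0]
contact_force: [0.5, 0.4, -3.2]
gripper_width: 0.0225
grip_force: 59.4
```

```bash
python3 - <<'E'
from g import *
im,d=optics.camera("side"); s=readout.state(); print(s["tcp_pos"],s["contact_force"],s["ft_torque"],s["gripper_width"])
cv2.imwrite("pics/side3.png",im[:,:,::-1])
c=cv2.resize(im[110:240,185:315,::-1],None,fx=4.5,fy=4.5,interpolation=cv2.INTER_CUBIC)
cv2.imwrite("pics/inj3.png",c)
for z in(s["tcp_pos"][2]+.005-.137,s["tcp_pos"][2]):print(((np.array(proj("side",np.r_[s["tcp_pos"][:2],z]))-(185,110))*4.5).round())
E
```

```text
[ 0.4827 -0.0173  0.2873] [-1.5846  0.6882 -5.4451] [0.0567 0.0468 0.0153] 0.02275769378313342
[232. 354.]
[224. 187.]
```

View pics/inj3.png

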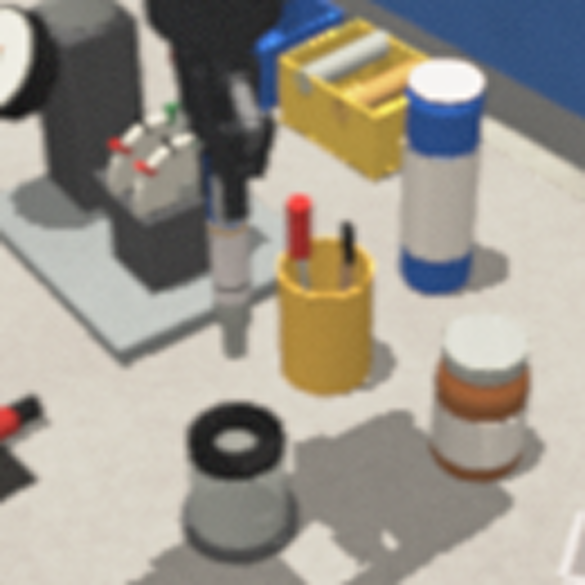

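The injector is out, with its nozzle at (235,355), and the cup still stands upright at (237,480). Next I'll tilt it and carry it over the rest.

```bash
cat > rest.py <<'E'
from g import *
O=np.array([.5855,-.2895,.055]); psi=-.367
E=R.from_euler("ZY",[psi,-np.pi/6]); xt,yt,zt=E.as_matrix().T
Rr=rot(-zt,yt); home=O+zt*.1305
E
python3 - <<'E'
from rest import *
print(home,readout.state()["tcp_pos"]); print(row(home+.03*xt+.1*zt,Rr))
E
```

```text
[ 0.5246 -0.2661  0.168 ] [ 0.4827 -0.0173  0.2873]
[-104.4444 -217.1673   17.9184    0.0003   -0.5198   -0.0008]
```

Emit:
{"name": "apply_moves", "arguments": {"series": [[-15,-31,0,0,-0.07,0],[-30,-62,0,0,-0.15,0],[-45,-93,0,0,-0.22,0],[-60,-124,2,0,-0.3,0],[-75,-155,5,0,-0.37,0],[-90,-186,10,0,-0.45,0],[-104.4,-217.2,17.9,0,-0.52,0],[-104.4,-217.2,17.9,0,-0.52,0]]}}

```text
time_s: 10.02
tcp_pos: [0.4977, -0.2608, 0.2639]
tool_rot: [0.483, 2.584, -0.132]
contact_force: [-1.6, 0.3, -5.1]
gripper_width: 0.0226
grip_force: 60.7
```

Emit:
{"name": "apply_moves", "arguments": {"series": [[0,0,0,0,0,0],[0,0,0,0,0,0],[0,0,0,0,0,0],[0,0,0,0,0,0]]}}

```text
time_s: 10.35
tcp_pos: [0.5014, -0.2564, 0.2676]
tool_rot: [0.478, 2.584, -0.128]
contact_force: [-0.7, 0.0, -4.6]
gripper_width: 0.0229
grip_force: 60.7
```

```bash
python3 - <<'E'
from rest import *
s=readout.state(); print(s["tcp_pos"],s["contact_force"])
print(row(home+.03*xt+.1*zt,Rr)); print("to 12mm off, 20 up",row(home+.012*xt+.02*zt,Rr))
E
```

```text
[ 0.5014 -0.2564  0.2676] [-0.7397  0.0139 -4.6024]
[-1.9684 -0.7422 -1.1809 -0.0001 -0.0044  0.0011]
to 12mm off, 20 up [15.6797 -0.7123 78.8975 -0.0001 -0.0044  0.0011]
```

Emit:
{"name": "apply_moves", "arguments": {"series": [[0,-0.7,20,0,-0.004,0],[4,-0.7,40,0,-0.004,0],[10,-0.7,60,0,-0.004,0],[15.7,-0.7,79,0,-0.004,0],[15.7,-0.7,79,0,-0.004,0],[15.7,-0.7,79,0,-0.004,0],[15.7,-0.7,79,0,-0.004,0]]}}

```text
time_s: 10.93
tcp_pos: [0.5253, -0.2669, 0.1923]
tool_rot: [0.478, 2.579, -0.13]
contact_force: [0.4, -0.7, -4.1]
gripper_width: 0.0228
grip_force: 60.6
```

```bash
python3 - <<'E'
from rest import *
s=readout.state(); print(s["tcp_pos"],s["contact_force"],row(home,Rr))
im,d=optics.camera("side"); t,td=optics.camera("top")
a=cv2.resize(im[205:285,275:355,::-1],None,fx=5,fy=5,interpolation=cv2.INTER_CUBIC)
b=cv2.resize(t[150:230,300:380,::-1],None,fx=5,fy=5,interpolation=cv2.INTER_CUBIC)
cv2.imwrite("pics/rest2.png",cv2.hconcat([a,b]))
Rm=R.from_rotvec(s["tool_rot"])
for l in(.1305,.06): print([((np.array(proj(n,s["tcp_pos"]+Rm.apply([0,0,l])))-o)*5).round() for n,o in(("side",(275,205)),("top",(300,150)))])
E
```

```text
[ 0.5253 -0.2669  0.1923] [ 0.3901 -0.6979 -4.067 ] [12.9895  0.5772 20.5357 -0.0006  0.0011  0.0007]
[array([275., 186.]), array([201., 154.])]
[array([231., 130.]), array([202., 197.])]
```

View pics/rest2.png

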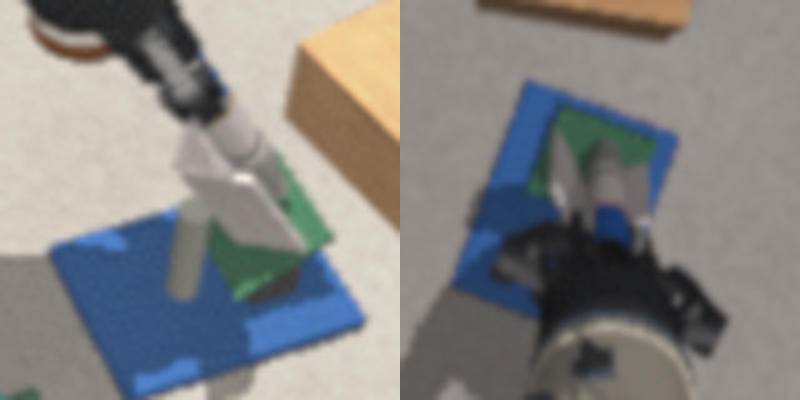

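The nozzle (605,155) lies centred between the trough plates at (565,170) and (640,190). I'll lower gently with force checks.

Emit:
{"name": "apply_moves", "arguments": {"series": [[4,0.5,6,0,0,0],[8,0.5,12,0,0,0],[10,0.5,16,0,0,0],[10,0.5,16,0,0,0],[10,0.5,16,0,0,0],[10,0.5,16,0,0,0]]}}

```text
time_s: 11.53
tcp_pos: [0.5241, -0.2667, 0.1723]
tool_rot: [0.48, 2.58, -0.13]
contact_force: [0.2, -0.2, -4.4]
gripper_width: 0.0229
grip_force: 60.7
```

Emit:
{"name": "apply_moves", "arguments": {"series": [[0.5,0,0,0,0,0],[1,0,0,0,0,0],[1.5,0,0,0,0,0],[2,0,0,0,0,0],[2,0,0,0,0,0],[2,0,0,0,0,0]]}}

```text
time_s: 12.03
tcp_pos: [0.5225, -0.266, 0.1714]
tool_rot: [0.479, 2.58, -0.13]
contact_force: [0.6, -0.5, -4.5]
gripper_width: 0.0228
grip_force: 60.7
```

```bash
python3 - <<'E'
from rest import *
s=readout.state(); print(s["tcp_pos"],s["contact_force"],"in trough axes",E.inv().apply(s["contact_force"]),"torque",E.inv().apply(s["ft_torque"]),row(home,Rr))
E
```

```text
[ 0.5225 -0.266   0.1714] [ 0.5935 -0.5074 -4.5255] in trough axes [-1.6253 -0.2607 -4.2873] torque [-0.0024  0.6619 -0.0051] [-0.0636  0.6638  3.9196 -0.0011  0.0001 -0.0002]
```

Emit:
{"name": "apply_moves", "arguments": {"series": [[0.5,0.3,1,0,0,0],[1,0.3,2,0,0,0],[1.5,0.3,3,0,0,0],[1.5,0.3,3,0,0,0],[1.5,0.3,3,0,0,0],[1.5,0.3,3,0,0,0]]}}

```text
time_s: 12.53
tcp_pos: [0.5229, -0.2658, 0.1683]
tool_rot: [0.479, 2.579, -0.13]
contact_force: [-3.0, 1.9, 1.9]
gripper_width: 0.0227
grip_force: 61.9
```

Emit:
{"name": "apply_moves", "arguments": {"series": [[0,0,0.7,0,0,0],[0,0,1.4,0,0,0],[0,0,2,0,0,0],[0,0,2,0,0,0],[0,0,2,0,0,0]]}}

```text
time_s: 12.95
tcp_pos: [0.5238, -0.2662, 0.1685]
tool_rot: [0.479, 2.577, -0.13]
contact_force: [-22.7, 10.4, 32.6]
gripper_width: 0.0227
grip_force: 65.9
```

```bash
python3 - <<'E'
from rest import *
s=readout.state(); print(s["tcp_pos"],"in trough axes",E.inv().apply(s["contact_force"]),"torque",E.inv().apply(s["ft_torque"]),row(home,Rr))
E
```

```text
[ 0.5238 -0.2662  0.1685] in trough axes [-5.2802  1.5583 40.7412] torque [0.1004 1.5151 0.0437] [-0.3614  0.4152  0.763  -0.0011  0.0028  0.    ]
```

Emit:
{"name": "apply_moves", "arguments": {"series": [[0,0,-1.5,0,0,0],[0,0,-2.2,0,0,0],[0.7,0,-2.2,0,0,0],[1.4,0,-2.2,0,0,0],[1.4,0,-2.2,0,0,0],[1.4,0,-2.2,0,0,0]]}}

```text
time_s: 13.45
tcp_pos: [0.5221, -0.2656, 0.1678]
tool_rot: [0.479, 2.579, -0.13]
contact_force: [0.0, -0.0, 1.6]
gripper_width: 0.0227
grip_force: 61.3
```

```bash
python3 - <<'E'
from rest import *
s=readout.state(); print(s["tcp_pos"],"in trough axes",E.inv().apply(s["contact_force"]),"torque",E.inv().apply(s["ft_torque"]),row(home,Rr))
E
```

```text
[ 0.5221 -0.2656  0.1678] in trough axes [ 0.8749 -0.0285  1.396 ] torque [0.085  0.1773 0.0219] [-2.287   0.432   1.0799 -0.0013  0.0011 -0.0001]
```

Emit:
{"name": "apply_moves", "arguments": {"series": [[0.5,0,0,0,0,0],[1,0,0,0,0,0],[1,0,0,0,0,0],[1,0,0,0,0,0]]}}

```text
time_s: 13.78
tcp_pos: [0.5217, -0.2655, 0.1677]
tool_rot: [0.479, 2.578, -0.131]
contact_force: [5.3, -0.5, 0.2]
gripper_width: 0.0226
grip_force: 61.1
```

```bash
python3 - <<'E'
from rest import *
s=readout.state(); print(s["tcp_pos"],"in trough axes",E.inv().apply(s["contact_force"]),"torque",E.inv().apply(s["ft_torque"]),row(home,Rr))
E
```

```text
[ 0.5217 -0.2655  0.1677] in trough axes [ 4.5675  1.3987 -2.4189] torque [ 0.403  -0.6181  0.0914] [-2.7001  0.459   1.148  -0.0014  0.0021 -0.    ]
```

The injector touches both the V and the foot plate. Releasing now.

Emit:
{"name": "apply_moves", "arguments": {"series": [[0,0,0,0,0,0],[0,0,0,0,0,0],[0,0,0,0,0,0]], "grip": 170}}

```text
time_s: 14.03
tcp_pos: [0.5201, -0.2647, 0.1664]
tool_rot: [0.48, 2.581, -0.129]
contact_force: [-0.7, -0.5, -0.6]
gripper_width: 0.0283
grip_force: 0.0
```

Emit:
{"name": "apply_moves", "arguments": {"series": [[0,0,0,0,0,0],[0,0,0,0,0,0],[0,0,0,0,0,0],[0,0,0,0,0,0],[0,0,0,0,0,0],[0,0,-15,0,0,0],[0,0,-30,0,0,0],[0,0,-45,0,0,0]], "grip": 0}}

```text
time_s: 14.7
tcp_pos: [0.4993, -0.2567, 0.206]
tool_rot: [0.48, 2.581, -0.129]
contact_force: [0.0, 0.0, 0.5]
gripper_width: 0.0856
grip_force: 0.0
```

Emit:
{"name": "apply_moves", "arguments": {"series": [[0,0,-25,0,0,0],[0,0,-60,0,0,0],[0,0,-100,0,0,0],[30,0,-125,0,0,0],[60,0,-140,0,0,0],[100,0,-150,0,0,0],[100,0,-150,0,0,0],[100,0,-150,0,0,0]]}}

```text
time_s: 15.37
tcp_pos: [0.3473, -0.198, 0.2855]
tool_rot: [0.481, 2.579, -0.13]
contact_force: [0.0, -0.7, 0.1]
gripper_width: 0.0857
grip_force: 0.0
```

```bash
python3 - <<'E'
from rest import *
im,d=optics.camera("side"); t,td=optics.camera("top"); print(readout.state()["time_s"])
a=cv2.resize(im[100:300,175:375,::-1],(400,400),interpolation=cv2.INTER_CUBIC)
b=cv2.resize(t[150:230,300:380,::-1],None,fx=5,fy=5,interpolation=cv2.INTER_CUBIC)
cv2.imwrite("pics/end.png",cv2.hconcat([a,b]))
f=lambda l:O+zt*l
print([[((np.array(proj("side",f(l)))-(175,100))*2).round(),((np.array(proj("top",f(l)))-(300,150))*5).round()] for l in(0,.09,.18)])
E
```

```text
15.4667
[[array([307., 295.]), array([192., 159.])], [array([284., 267.]), array([193., 215.])], [array([259., 235.]), array([194., 278.])]]
```

View pics/end.png

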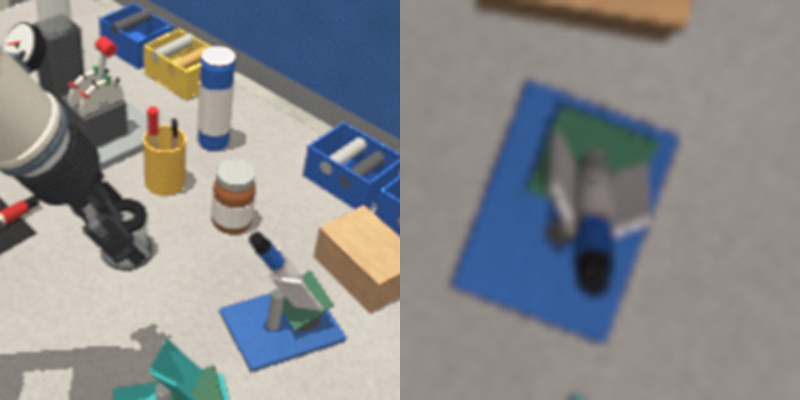

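The injector lies in the V with its nozzle on the green plate. The lever is still on the green marks, and the cup is standing.

```bash
python3 -c "
from rig import ctrl; print(ctrl.finish_job())"
```

```text
the job is handed in; nothing more can be done
None
```

I swung the vent lever to the green marks, drew the injector straight up out of its cup, laid it nozzle down in the V rest against the green foot plate, and handed the job in after about 15.5 s; the call returned no verdict.

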